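# Check repaired laptop hinges with a spring scale

### The arm

A 6-joint arm with a two-finger parallel gripper is mounted at the origin on the work surface. World frame = base frame: x ahead of the robot, y to its left, z up, the work surface at z = 0. Lengths are in m, angles in rad, forces in N, time in s.
With the tool pointing down it reaches from about 0.35 to 0.975 m from the base axis. Payload 4.9 kg.
Tool frame: the origin (TCP) lies at the very end of the fingers, on their centre line; the grasp point (between the pads) lies 19 mm behind it; z points along the fingers, y is the line along which they close (so a half turn about z gives the same grasp; the last joint's range is limited). The gripper opens to 85 mm and grips with 20 to 120 N. Pads are 22 mm wide; open, the fingers measure 114 mm over their backs; the gripper's body (76 mm by 85 mm) begins 54 mm behind the grasp point. The pads swing forward as they close: fully open they stand 13 mm farther back than shut.
Start: joints at [1.122, 0.053, 1.613, -0, 1.476, -0.119], TCP at [0.202, 0.591, 0.231] pointing down, gripper open.
Joint ranges: [-3.01, 3.01], [-1.01, 2.22], [0.06, 2.58], [-1.02, 4.17], [0.09, 2.62], [-3.14, 3.14]. Speed limits (rad/s): [2.57, 2.57, 3.14, 3.14, 3.14, 3.14].

### API

Orientations are given as a unit quaternion [w, x, y, z].
In Python, from plant import manip gives the robot as it stands.
- The arm moves only by the tool move_arm, never from a script. Its argument "plan" is a list that holds one entry, the list of rows, each a list of 7 numbers: the shift along the tool's x, y, z as a fraction of full scale, then the turn, a rotation vector about the tool's x, y, z as a fraction of full scale, then the closure, from 0 (fully open) to 1 (shut). In form: [[[dx, dy, dz, wx, wy, wz, fingers], ...]]. A call has exactly 10 rows; each row shifts and turns the commanded pose from where the row before left it, along the tool's axes as they then stand; what a row does not reach is not made up. Full scale, the value 1, is 0.12 m for a shift and 0.15 rad for a turn. A row lasts 1/8 s, in which the tool goes at most 62.5 mm and 10.7 degrees, less where a joint would pass 70% of its speed; a pose out of reach is approached as far as the arm can. A call with a number of a shift or a turn outside -1 to 1 is refused whole. A call with a gripper value outside its range is refused whole. The fingers move at their own pace and stop on an object; the grip force is fixed at half the most. Time passes only in rows, so rows that do not move let the fingers close, or fill a call up. It gives the time, the measured TCP pose, the force, the opening and the grip force at its end, in the units of the state.
- manip.state(): the state, without advancing time (a new reading comes with each control period).
- manip.grab_frame(name): name is "side" or "top"; returns a dict with "pixels" (420x560x3 uint8, blue, green, red), "depth" (420x560 float32, m along the optical axis (not along the pixel's ray), 0 where there is no reading), "vfov" (degrees; the focal length in pixels is half the picture's height over the tangent of half this angle, whatever the lens; pixels are square), "cx", "cy" (the principal point, pixels), "view" (4x4, takes a point from world to camera coordinates). Camera axes: x right, y down, z forward; pixel columns grow to the right and rows downward; lengths in m; the calibration is good to about 2 mm. A picture is of the moment at which its call begins.
- manip.job_done(): hands the job in; it is judged then, once.
The state is a dict: "time": time; "joint_pos": joint angles; "joint_vel": joint speeds; "joint_efforts": joint torques, N m; "tool_pos": TCP position; "tool_rot": TCP orientation; "contact_force": force on the tool from outside, world axes, zero at the start; "ft_torque": the same for the moment, N m; "gripper_width": opening from 0.0 (shut) to 1.0 (fully open); "grasp_force": force on a finger pad.
Only numpy, scipy, OpenCV 4.12 (cv2) and the standard library are available. Lean on these libraries where they do the work, as an engineer would, in place of code of your own. Each camera call takes 0.05 s, during which the arm holds its last target. There are 200 camera calls.

### The job

This laptop's hinges have been repaired: check that they hold. Hook the spring scale into the handle of the suction lifter on the screen and pull square out from the screen until the pointer stands at the bold 8-newton line, hold it there for two seconds, and never go past 10 newtons, the end of the scale, or turn the screen. Then ease off, unhook, and lay the scale down gently on the bench, flat, face up and clear of the laptop; leave the multimeter, tape roll and bottle alone.

Things in the scene. Friction and masses are not known exactly. Their poses are not given: they have to be found in the camera images.
- laptop: Open laptop, fixed on the bench, standing sideways on, its screen facing the robot's right (-y) within 17 degrees, cover off so that the blue circuit board shows. Origin on the bench under the middle of the hinge line; x runs from the hinges forward over the board, y along the hinge line, z up. Base 20 mm high, x = -4 to +201 mm, y = +-145 mm.
- lid (a joint): Stiff friction hinge of the laptop's lid (290 mm wide, 195 mm tall, 7 mm thick), axis along the hinge line 18 mm above the bench. Value in rad: 0 = lid upright, positive = leaning back, away from the board (starts 0.44 to 0.68). It stays where it is left but slips above about 17 N of pull at the lifter.
- cup (a point): Suction lifter stuck fast on the screen, 100 mm up from the hinge line, half-way across: rubber cup 64 mm across, foot 20 mm high, grey D-shaped handle. This point: centre of the cup on the glass. x points straight out of the screen (the way to pull), z up the screen, y level along it. The handle's bar (8 mm thick) runs along z, 68 mm out from the glass; its two legs stand at z = +-31 mm.
- cup_bar (a point): Middle of the bar of the lifter's handle, 68 mm out from the glass; axes as cup. The gap under the bar, 44 mm from the foot to the bar, is open to both sides (+-y), so a hook goes in sideways.
- scale: The spring scale as a whole (0.16 to 0.25 kg), loose, lying face up on the bench; origin under the centre of its case, axes as scale_case. At its +x end a hanging ring reaches x = +114 mm. The case is best held across its 36 mm width 35 mm from the centre towards the ring: that leaves the pointer's slot free.
- scale_case (a point): Centre, half-way up (14 mm), of the spring scale's aluminium case: 150 mm long x 36 mm wide x 28 mm thick. x runs along the case from the hook end to the ring end, y across it, z out of the white graduated face. The J-shaped steel hook (6 mm wire) sticks out at the -x end on the axis, flat in the plane of the face.
- hook_seat (a point): Where an 8 mm bar rests in the bend of the scale's hook, on the axis. Axes as scale_case; with the spring home it lies at x = -136 mm from it. Hook 20 mm wide inside, outside of its bend at x = -146 mm, shank on the -y side, free tip on the +y side ending at x = -121 mm. A bar goes in past the tip from the +y side at x = -109 mm (+-8 mm), then settles in the bend.
- pull (a joint): How far the scale's rod, hook and pointer are drawn out of the case, in m; 0 = home, pointer at zero. 6 mm per newton: 0.048 = 8 N, the bold line right across the face; 0.060 = 10 N, the last mark; stop at 0.072. The pointer moves along the slot towards the hook. The hook's own weight draws it out by up to 2 mm when it hangs down.
- multimeter: Bystander: red and black multimeter lying on its back, 185 x 88 x 36 mm; origin under its centre, x along it.
- tape_roll: Bystander: roll of masking tape lying flat, 104 mm across, 38 mm high; origin under its centre.
- cleaner: Bystander: white plastic bottle standing up, 52 mm in diameter, 120 mm high; origin under its centre.

How it is judged:
On the way, in this order (a step that is already met when the one before it is completed fails the run):
1. the scale's hook pulls on the lifter's handle, square out from the screen (within 12 degrees), with the pointer between 7 and 9 N (42 to 54 mm), for 1.5 s (value of joint pull between 0.042 and 0.054 m and contact force between scale and laptop above 5 N and angle between the x axis of scale_case and the x axis of cup_bar, either way round below 0.21 rad and distance between hook_seat and cup_bar below 0.03 m), for 1.5 s.
2. the pull is eased off and the hook is out of the handle (value of joint pull below 0.006 m and distance between hook_seat and cup_bar above 0.06 m and contact force between scale and laptop below 0.1 N), for 0.2 s.
At the end, for the whole second after the job is handed in: The scale lies at rest on the bench top, flat and face up (within about 5 degrees, centre of its case 14 mm above the bench), its spring drawn back home, touching no part of the laptop, and released (height (world z) of scale_case between 0.01 and 0.018 m and angle between scale_case's own z axis and vertical below 0.08 rad and linear speed of scale below 0.02 m/s and value of joint pull below 0.006 m and contact force between scale and laptop below 0.02 N and distance between hook_seat and cup_bar above 0.06 m).
It fails at once if the scale is pulled past 10 N, the end of its graduation (60 mm) (value of joint pull above 0.0615 m).
It fails at once if the screen is turned on its hinges or the lifter shoved (its handle moves more than 15 mm) (distance of cup_bar from where it was at the start of the episode above 0.015 m).
It fails at once if the scale is dropped (falls faster than 0.6 m/s out of the fingers, about 20 mm) (linear speed of scale above 0.6 m/s and contact force between the fingers and scale below 0.1 N).
It fails at once if the multimeter, tape roll or bottle is moved more than 20 mm (distance of any of multimeter, tape_roll, cleaner from where it was at the start of the episode above 0.02 m).
It also fails if it takes over 72 s, if anything falls off the work surface, if the arm or the gripper's body presses on something with over 40 N, if the wrist force passes 120 N, or if a joint passes its speed limit or range.

## Working session

There is one attempt and no reset: what is moved stays moved. The work goes in short steps, Python scripts to look and compute and a tool call to move; the robot and the scene stay as the last step left them, time stands still between calls to the robot, and variables do not carry over. Pictures are saved under pics/ and viewed, at most 10 in all, crops included, and the job is handed in when it is done.

Besides the shell and the picture viewer there is one more tool, called by a JSON object that holds its "op" and its "data", one argument or row to a line. move_arm: Moves the arm, as the interface text tells. Its arguments: {"type":"object","properties":{"plan":{"type":"array"}},"required":["plan"]}

```bash
mkdir -p pics; cat > h.py <<'E'
import numpy as np, cv2
from plant import manip
from scipy.spatial.transform import Rotation as R
def grab(n,save=None):
    f=manip.grab_frame(n)
    if save: cv2.imwrite(save,f['pixels'])
    return f
def cloud(f):
    d=f['depth']; h,w=d.shape; fl=h/2/np.tan(np.radians(f['vfov'])/2)
    v,u=np.mgrid[:h,:w]
    P=np.stack([(u-f['cx'])*d/fl,(v-f['cy'])*d/fl,d],-1)
    V=np.array(f['view']); return (P-V[:3,3])@V[:3,:3]
def proj(f,p):
    V=np.array(f['view']);fl=420/2/np.tan(np.radians(f['vfov'])/2)
    c=V[:3,:3]@np.array(p)+V[:3,3]; return c[0]/c[2]*fl+f['cx'],c[1]/c[2]*fl+f['cy']
E
python3 - <<'E'
from h import *
a=grab('top');b=grab('side')
for n,f in(('top',a),('side',b)):
    np.savez('f_%s.npz'%n,p=f['pixels'],P=cloud(f)); V=np.array(f['view']); print(n,-V[:3,:3].T@V[:3,3],V[2,:3],f['vfov'])
    cv2.imwrite('pics/%s0.png'%n,cv2.resize(f['pixels'],(800,600)))
print(manip.state())
E
```

```text
top [0.38694062 0.02611505 1.57782859] [ 0.10516928  0.02508847 -0.99413781] 43.45717876471585
side [ 0.33414831 -0.69289081  1.02403114] [ 0.19926546  0.60203316 -0.77320718] 48.02770144058955
{'time': 0.1, 'joint_pos': array([ 1.12198980e+00,  5.32956686e-02,  1.61414231e+00,  1.53118254e-05,
        1.47598940e+00, -1.19008887e-01]), 'joint_vel': array([ 1.21856798e-03,  8.17372061e-05, -3.30378995e-03, -3.83410972e-04,
       -4.67471162e-04,  5.06038310e-04]), 'joint_efforts': array([-5.85055914e-04, -3.94905639e+01, -3.71361530e+01, -2.08722377e-04,
        3.91929148e-03,  3.05360686e-05]), 'tool_pos': array([0.20216603, 0.59081465, 0.23019155]), 'tool_rot': array([-2.64276577e-04,  1.64153174e-01,  9.86434435e-01, -8.78501582e-04]), 'contact_force': array([-0.70941078,  0.34301514, -1.12749977]), 'ft_torque': array([0.08446501, 0.01482083, 0.00217334]), 'grasp_force': 0.0, 'gripper_width': 0.9958543441084418}
```

View pics/top0.png

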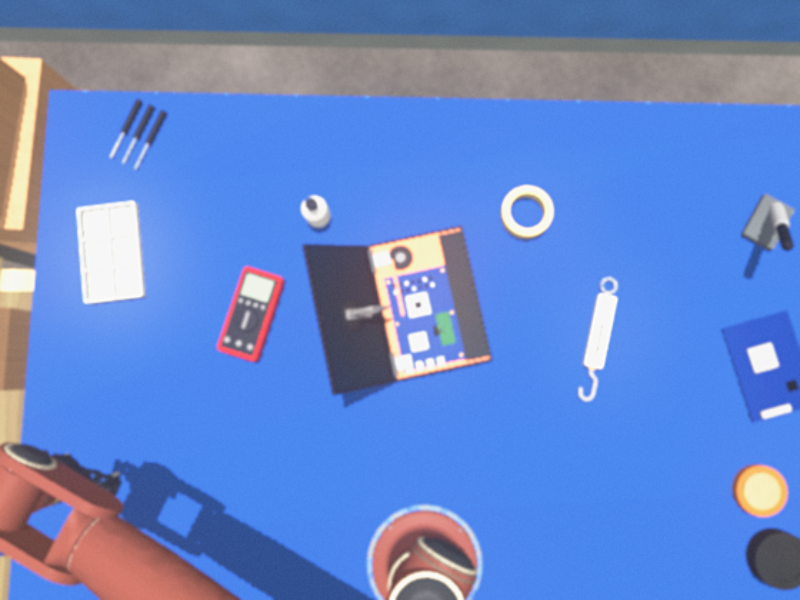

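View pics/side0.png

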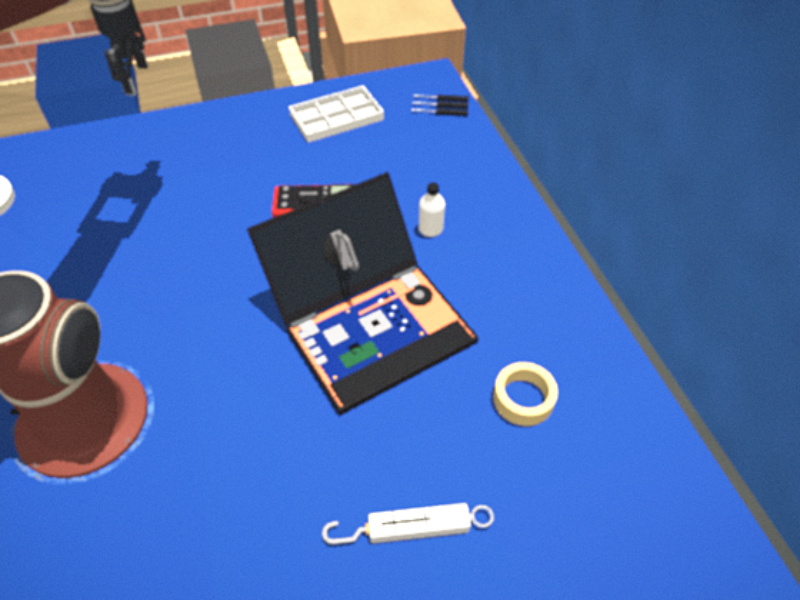

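The top view shows the scale at about (600,335) with its hook toward the robot at (588,392) and its ring at (609,285). The hook's tip is on the left, which is +y. The laptop is at (400,310) with the lifter handle at (365,313). In the side view the handle bar is near (345,250). Next I'll fit the geometry.

```bash
cat > m.py <<'E'
from h import *
for n in('top','side'):
    z=np.load('f_%s.npz'%n);p=z['p'].astype(int);P=z['P']
    # scale: region around it, above bench
    m=(P[...,2]>0.008)&(P[...,2]<0.05)&(P[...,0]>.25)&(P[...,0]<.62)&(P[...,1]<-.2)&(P[...,1]>-.5)&(p.min(-1)>90)
    S=P[m]
    c=S[:,:2].mean(0);e=np.linalg.svd(S[:,:2]-c,full_matrices=False)[2]
    d=e[0]*np.sign(e[0,0]);t=(S[:,:2]-c)@d; w=(S[:,:2]-c)@[-d[1],d[0]]
    ca=S[S[:,2]>.022]; rect=cv2.minAreaRect(ca[:,:2].astype(np.float32))
    print(n,len(S),'c',c,'yaw',np.degrees(np.arctan2(d[1],d[0])),'t',t.min(),t.max(),'rect',rect,len(ca),'zmed',np.median(ca[:,2]))
    # lid
    m=(P[...,2]>.04)&(P[...,2]<.25)&(P[...,0]>.3)&(P[...,0]<.75)&(P[...,1]<.35)&(P[...,1]>-.05)
    dark=m&(p.max(-1)<75); L=P[dark]
    rng=np.random.default_rng(0);best=None
    for i in range(300):
        q=L[rng.choice(len(L),3)];nn=np.cross(q[1]-q[0],q[2]-q[0]);l=np.linalg.norm(nn)
        if l<1e-4: continue
        nn/=l; k=abs((L-q[0])@nn)<.003
        if best is None or k.sum()>best.sum(): best=k
    Q=L[best];o=Q.mean(0);nn=np.linalg.svd(Q-o,full_matrices=False)[2][2];nn*=np.sign(-nn[1])
    y=np.cross([0,0,1],nn);y/=np.linalg.norm(y);zz=np.cross(nn,y)
    print(' lid n',nn,'lean',np.degrees(np.arcsin(nn[2])),'yaw',np.degrees(np.arctan2(nn[1],nn[0])),len(L),best.sum(),np.std((Q-o)@nn))
    a=Q@y;b=Q@zz; print(' extent y',np.percentile(a,[.5,99.5]),'z',np.percentile(b,[.5,99.5]))
    A=P.reshape(-1,3);h=(A-o)@nn; near=np.linalg.norm(A-o,axis=1)<.13
    H=A[near&(h>.045)&(h<.09)]; 
    print(' handle',len(H),'n',np.percentile((H-o)@nn,[5,50,95,100]),'y',np.percentile(H@y,[2,50,98]),'z',np.percentile(H@zz,[2,50,98]))
    B=A[near&(h>.055)&(h<.08)]; print(' bar mean',B.mean(0),len(B),'y',y,'z',zz,'o',o)
    for nm,rg in(('red',None),):
        pass
E
python3 m.py
```

```text
top 818 c [ 0.4733249  -0.34340766] yaw -10.726576714299112 t -0.13754609556172234 0.12062326470668705 rect ((0.4707227647304535, -0.34369614720344543), (0.03791583329439163, 0.22291171550750732), 78.55186462402344) 603 zmed 0.02682233406912934Traceback (most recent call last):
  File "m.py", line 20, in <module>
    Q=L[best];o=Q.mean(0);nn=np.linalg.svd(Q-o,full_matrices=False)[2][2];nn*=np.sign(-nn[1])
                             ~~~~~~~~~~~~~~~~~~~~~~~~~~~~~~~~~~~~~~~~~^^^
IndexError: index 2 is out of bounds for axis 0 with size 1
```

```bash
python3 - <<'E'
import numpy as np
for n,uv in(('top',[(225,200),(240,250),(240,185),(258,219)]),('side',[(210,180),(260,170),(243,175)])):
    z=np.load('f_%s.npz'%n)
    for u,v in uv: print(n,u,v,z['p'][v,u],z['P'][v,u])
E
sed -i 's/p.max(-1)<75/p.max(-1)<LIM/; s/^from h import \*/from h import *\nLIM=95/' m.py; sed -i 's/best is None or k.sum/best is None or k.sum/' m.py; python3 m.py
```

```text
top 225 200 [89 71 70] [0.54103217 0.21122097 0.16022949]
top 240 250 [88 67 65] [0.40725738 0.16665851 0.14832655]
top 240 185 [91 73 74] [0.59197919 0.1785239  0.09634629]
top 258 219 [170 167 174] [0.49689397 0.12444187 0.09119409]
side 210 180 [59 54 50] [0.41958306 0.14985998 0.10809208]
side 260 170 [59 53 47] [0.55972203 0.16527992 0.08525038]
side 243 175 [121 121 126] [0.50633076 0.14051118 0.10831647]
top 818 c [ 0.4733249  -0.34340766] yaw -10.726576714299112 t -0.13754609556172234 0.12062326470668705 rect ((0.4707227647304535, -0.34369614720344543), (0.03791583329439163, 0.22291171550750732), 78.55186462402344) 603 zmed 0.02682233406912934
 lid n [ 0.1938315  -0.79730919  0.57160075] lean 34.861926173612346 yaw -76.33605915660837 3480 2887 0.0014858911834096237
 extent y [0.37451339 0.65249557] z [0.03074593 0.19947783]
 handle 65 n [0.04820457 0.06841444 0.07279286 0.07450289] y [0.51232478 0.51539554 0.52008927] z [0.07480566 0.12444704 0.14093187]
 bar mean [0.50430495 0.10924934 0.14675563] 53 y [ 0.97169798  0.23622665 -0.        ] z [-0.13502733  0.55542329  0.82053189] o [0.48489306 0.16582174 0.11413818]
side 1630 c [ 0.47412031 -0.35039888] yaw -11.152771363324296 t -0.1385530433037565 0.11949250201222655 rect ((0.4519117474555969, -0.3430895209312439), (0.03821442276239395, 0.22195208072662354), 78.99151611328125) 1240 zmed 0.030034783179391858
 lid n [ 0.19376508 -0.79435918  0.57571572] lean 35.14977013252764 yaw -76.2917498011462 6318 4931 0.0015501895697789137
 extent y [0.3726708 0.6545393] z [0.02882731 0.20090722]
 handle 94 n [0.05048241 0.06881962 0.07361416 0.07524612] y [0.51224764 0.51499096 0.51983808] z [0.07195931 0.10751733 0.13811186]
 bar mean [0.50566895 0.10290006 0.14432626] 84 y [ 0.97151501  0.23697804 -0.        ] z [-0.13643198  0.55931646  0.81764993] o [0.48105799 0.16148759 0.11442757]
```

```bash
cat >> h.py <<'E'
n=np.array([.1938,-.7958,.5737]);n/=np.linalg.norm(n)
y=np.cross([0,0,1],n);y/=np.linalg.norm(y);zc=np.cross(n,y)
RC=np.stack([n,y,zc],1)
o1=np.array([.48489306,.16582174,.11413818]);o2=np.array([.48105799,.16148759,.11442757])
BAR=.5157*y+.106*zc+((o1@n+o2@n)/2+.068)*n
F=np.diag([-1.,1,-1])  # tool axes in scale axes
def Rz(a): return R.from_euler('z',a,degrees=True).as_matrix()
def pose():
    s=manip.state();q=s['tool_rot'];return np.array(s['tool_pos']),R.from_quat([q[1],q[2],q[3],q[0]]).as_matrix(),s
def go(p,Rt):
    """fractions: turn first (in current tool axes), then shift in turned axes; also shift in current axes"""
    c,Rm,s=pose(); rv=R.from_matrix(Rm.T@Rt).as_rotvec()
    print('turn/.15',np.round(rv/.15,2),'shift after turn/.12',np.round(Rt.T@(p-c)/.12,3),'shift now axes/.12',np.round(Rm.T@(p-c)/.12,3))
E
python3 - <<'E'
from h import *
print(BAR,n,y,zc)
Rg=Rz(-10.9)@F
go(np.array([.514,.5,.35]),Rg)
c=Rg.T@(np.array([.514,-.352,.12])-np.array([.514,.5,.35]));print(c/.12)
E
```

```text
[0.50545194 0.10397099 0.14242893] [ 0.19380119 -0.79580487  0.57370351] [ 0.97160391  0.23661327 -0.        ] [-0.13574586  0.55741257  0.81906305]
turn/.15 [-0.01 -0.   -0.93] shift after turn/.12 [-2.695 -0.252 -0.998] shift now axes/.12 [-2.703  0.124 -0.999]
[-1.34257765 -6.97190686  1.91666667]
```

{"op": "move_arm", "data": {
  "plan": [
    [[-0.3,-0.03,-0.11,0,0,-0.93,0],[-0.3,-0.03,-0.11,0,0,0,0],[-0.3,-0.03,-0.11,0,0,0,0],[-0.3,-0.03,-0.11,0,0,0,0],[-0.3,-0.03,-0.11,0,0,0,0],[-0.3,-0.03,-0.11,0,0,0,0],[-0.3,-0.03,-0.11,0,0,0,0],[-0.3,-0.03,-0.11,0,0,0,0],[-0.3,-0.03,-0.11,0,0,0,0],[0,0,0,0,0,0,0]]
  ]
}}

```text
time: 1.35
tool_pos: [0.5149, 0.4924, 0.3503]
tool_rot: [0.0, 0.097, 0.995, 0.0]
contact_force: [-0.7, 0.0, -0.3]
gripper_width: 1.002
grasp_force: 0.0
```

{"op": "move_arm", "data": {
  "plan": [
    [[-0.067,-0.35,0,0,0,0,0],[-0.067,-0.35,0,0,0,0,0],[-0.067,-0.35,0,0,0,0,0],[-0.067,-0.35,0,0,0,0,0],[-0.067,-0.35,0,0,0,0,0],[-0.067,-0.35,0,0,0,0,0],[-0.067,-0.35,0,0,0,0,0],[-0.067,-0.35,0,0,0,0,0],[-0.067,-0.35,0,0,0,0,0],[-0.067,-0.35,0,0,0,0,0]]
  ]
}}

```text
time: 2.6
tool_pos: [0.5112, 0.0654, 0.3492]
tool_rot: [-0.001, 0.094, 0.996, 0.0]
contact_force: [-0.5, 1.0, -0.3]
gripper_width: 1.001
grasp_force: 0.0
```

{"op": "move_arm", "data": {
  "plan": [
    [[-0.067,-0.35,0.19,0,0,0,0],[-0.067,-0.35,0.19,0,0,0,0],[-0.067,-0.35,0.19,0,0,0,0],[-0.067,-0.35,0.19,0,0,0,0],[-0.067,-0.35,0.19,0,0,0,0],[-0.067,-0.35,0.19,0,0,0,0],[-0.067,-0.35,0.19,0,0,0,0],[-0.067,-0.35,0.19,0,0,0,0],[-0.067,-0.35,0.19,0,0,0,0],[-0.067,-0.35,0.19,0,0,0,0]]
  ]
}}

```text
time: 3.85
tool_pos: [0.5113, -0.3617, 0.1205]
tool_rot: [-0.0, 0.095, 0.996, 0.001]
contact_force: [0.1, 0.3, 0.7]
gripper_width: 1.0
grasp_force: 0.0
```

```bash
python3 - <<'E'
from h import *
Rg=Rz(-10.9)@F
go(np.array([.514,-.352,.005]),Rg); print(pose()[2])
f=grab('side');cv2.imwrite('pics/s1.png',cv2.resize(f['pixels'][280:420,180:380],(800,560)))
E
```

```text
turn/.15 [ 0.01 -0.01  0.01] shift after turn/.12 [-0.007  0.083  0.963] shift now axes/.12 [-0.007  0.082  0.963]
{'time': 3.85, 'joint_pos': array([-7.34598689e-01,  1.46476105e-01,  1.70300670e+00,  5.15907650e-04,
        1.29346466e+00, -2.11605773e+00]), 'joint_vel': array([-0.42214981,  0.6123222 , -0.34493258,  0.00200703, -0.27462112,
       -0.42039787]), 'joint_efforts': array([  1.39832743, -43.80930305, -32.79753327,  -0.06811197,
         0.29428918,   0.3443993 ]), 'tool_pos': array([ 0.51133871, -0.36168481,  0.12054729]), 'tool_rot': array([-3.95252432e-04,  9.45977525e-02,  9.95515316e-01,  6.03475229e-04]), 'contact_force': array([0.10265532, 0.32219653, 0.70744559]), 'ft_torque': array([-0.06258097, -0.01482497,  0.01179289]), 'grasp_force': 0.0, 'gripper_width': 0.9997979932988501}
```

{"op": "move_arm", "data": {
  "plan": [
    [[0,0.08,0.12,0,0,0,0],[0,0,0.12,0,0,0,0],[0,0,0.12,0,0,0,0],[0,0,0.12,0,0,0,0],[0,0,0.12,0,0,0,0],[0,0,0.12,0,0,0,0],[0,0,0.08,0,0,0,0],[0,0,0.04,0,0,0,0],[0,0,0,0,0,0,0],[0,0,0,0,0,0,0]]
  ]
}}

```text
time: 5.15
tool_pos: [0.5139, -0.3527, 0.0219]
tool_rot: [0.0, 0.095, 0.995, -0.0]
contact_force: [-0.7, 0.2, 0.3]
gripper_width: 1.001
grasp_force: 0.0
```

```bash
python3 - <<'E'
from h import *
Rg=Rz(-10.9)@F
go(np.array([.514,-.352,.005]),Rg); print(pose()[0])
a=grab('side');b=grab('top')
im=np.hstack([cv2.resize(a['pixels'][300:420,200:360],(400,300)),cv2.resize(b['pixels'][180:300,370:530],(400,300))])
cv2.imwrite('pics/s2.png',im)
E
```

```text
turn/.15 [-0.    0.01 -0.  ] shift after turn/.12 [0.    0.006 0.141] shift now axes/.12 [0.    0.006 0.141]
[ 0.51386198 -0.3527223   0.02194013]
```

View pics/s2.png

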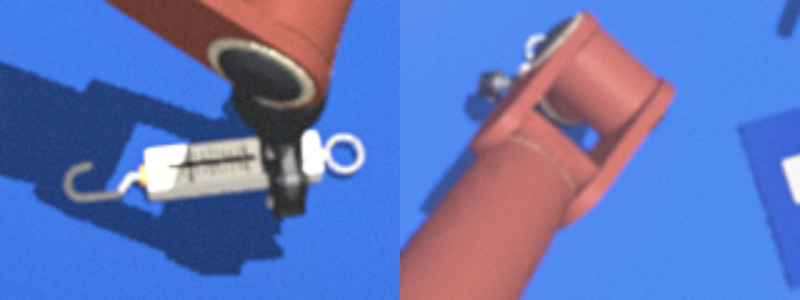

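The fingers straddle the case on the ring side in the left crop, at about (288,170). The hook at (80,183) opens toward +y, as expected. I'll go down and grip.

{"op": "move_arm", "data": {
  "plan": [
    [[0,0.006,0.07,0,0,0,0],[0,0,0.07,0,0,0,0],[0,0,0,0,0,0,0],[0,0,0,0,0,0,1],[0,0,0,0,0,0,1],[0,0,0,0,0,0,1],[0,0,0,0,0,0,1],[0,0,0,0,0,0,1],[0,0,0,0,0,0,1],[0,0,0,0,0,0,1]]
  ]
}}

```text
time: 6.5
tool_pos: [0.5142, -0.3522, 0.0053]
tool_rot: [0.001, 0.095, 0.995, -0.001]
contact_force: [0.8, -0.9, 4.8]
gripper_width: 0.409
grasp_force: 61.6
```

{"op": "move_arm", "data": {
  "plan": [
    [[0,0,-0.05,0,0,0,1],[0,0,-0.15,0,0,0,1],[0,0,-0.25,0,0,0,1],[0,0,-0.3,0,0,0,1],[0,0,-0.3,0,0,0,1],[0,0,-0.3,0,0,0,1],[0,0,-0.3,0,0,0,1],[0,0,-0.3,0,0,0,1],[0,0,-0.15,0,0,0,1],[0,0,0,0,0,0,1]]
  ]
}}

```text
time: 7.75
tool_pos: [0.514, -0.3519, 0.2581]
tool_rot: [0.001, 0.095, 0.995, -0.001]
contact_force: [-0.2, -0.0, -2.6]
gripper_width: 0.406
grasp_force: 60.9
```

```bash
python3 - <<'E'
from h import *
T=RC@F
P0=BAR+RC@[.194,-.045,-.009]; print(pose()[0],P0)
go(P0,T)
E
```

```text
[ 0.5139906  -0.35192321  0.25811033] [ 0.50054891 -0.06607946  0.24635584]
turn/.15 [ 2.32 -3.6   7.36] shift after turn/.12 [ 1.974  0.455 -1.263] shift now axes/.12 [0.561 2.318 0.094]
```

{"op": "move_arm", "data": {
  "plan": [
    [[0,0,0,0.23,-0.36,0.74,1],[0,0,0,0.23,-0.36,0.74,1],[0,0,0,0.23,-0.36,0.74,1],[0,0,0,0.23,-0.36,0.74,1],[0,0,0,0.23,-0.36,0.74,1],[0,0,0,0.23,-0.36,0.74,1],[0,0,0,0.23,-0.36,0.74,1],[0,0,0,0.23,-0.36,0.74,1],[0,0,0,0.23,-0.36,0.74,1],[0,0,0,0.23,-0.36,0.74,1]]
  ]
}}

```text
time: 9.0
tool_pos: [0.5122, -0.3508, 0.253]
tool_rot: [0.234, 0.593, 0.748, -0.185]
contact_force: [0.5, 0.0, -3.2]
gripper_width: 0.413
grasp_force: 60.9
```

```bash
python3 - <<'E'
from h import *
T=RC@F
P0=BAR+RC@[.194,-.045,-.009]; print(pose()[0],P0,pose()[2]['joint_pos'])
go(P0,T)
E
```

```text
[ 0.51224774 -0.35075838  0.2530226 ] [ 0.50054891 -0.06607946  0.24635584] [-0.53556918 -0.19676166  1.89636649 -0.49137641  1.05051489 -0.60315049]
turn/.15 [-0.03 -0.04 -0.05] shift after turn/.12 [ 1.939  0.467 -1.29 ] shift now axes/.12 [ 1.95   0.447 -1.28 ]
```

{"op": "move_arm", "data": {
  "plan": [
    [[0.21,0.05,-0.14,-0.03,-0.04,-0.05,1],[0.21,0.05,-0.14,0,0,0,1],[0.21,0.05,-0.14,0,0,0,1],[0.21,0.05,-0.14,0,0,0,1],[0.21,0.05,-0.14,0,0,0,1],[0.21,0.05,-0.14,0,0,0,1],[0.21,0.05,-0.14,0,0,0,1],[0.21,0.05,-0.14,0,0,0,1],[0.21,0.05,-0.14,0,0,0,1],[0,0,0,0,0,0,1]]
  ]
}}

```text
time: 10.25
tool_pos: [0.4997, -0.0725, 0.2471]
tool_rot: [0.237, 0.586, 0.752, -0.186]
contact_force: [-0.3, -0.5, -2.2]
gripper_width: 0.403
grasp_force: 60.9
```

```bash
python3 - <<'E'
from h import *
T=RC@F
P0=BAR+RC@[.194,-.045,-.009]; c,Rm,s=pose();print(c,s['joint_pos'])
go(P0,T)
a=grab('side');b=grab('top')
hs=c+Rm@F@[-.171,0,.009]
print('seat px side',proj(a,hs),'top',proj(b,hs),'bar',proj(a,BAR),proj(b,BAR))
im=np.hstack([cv2.resize(a['pixels'][110:260,160:310],(400,400),interpolation=2),cv2.resize(b['pixels'][150:300,200:350],(400,400),interpolation=2)])
cv2.imwrite('pics/s3.png',im)
np.savez('g.npz',a=cloud(a),b=cloud(b),ap=a['pixels'],bp=b['pixels'])
E
```

```text
[ 0.49969359 -0.07251172  0.24709311] [ 0.0194633  -0.31358405  2.0037138  -0.61164517  1.34510749 -0.11882251]
turn/.15 [0.02 0.   0.05] shift after turn/.12 [ 0.045  0.02  -0.024] shift now axes/.12 [ 0.045  0.02  -0.024]
seat px side (np.float64(232.96436454993506), np.float64(186.20223131828982)) top (np.float64(276.84103291582056), np.float64(229.8397238392228)) bar (np.float64(245.67659007425135), np.float64(176.02778483567684)) (np.float64(264.38328554415335), np.float64(214.66659991225995))
```

View pics/s3.png

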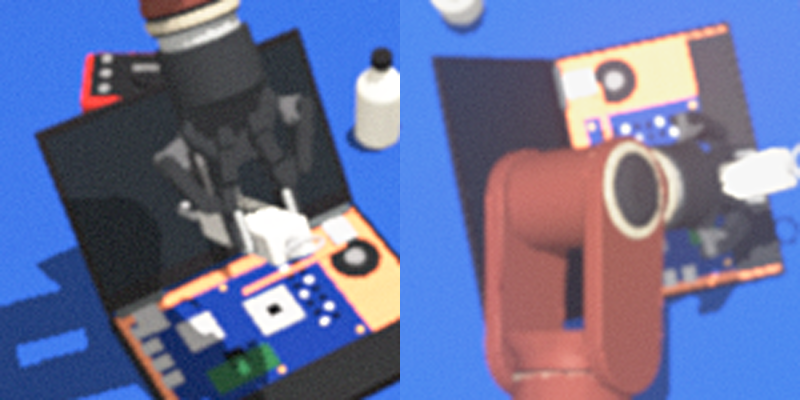

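The hook is a grey patch at about (205,220) in the left crop. The handle is hidden behind the fingers, so I'll check the hook and bar from the depth data.

```bash
python3 - <<'E'
from h import *
g=np.load('g.npz');c,Rm,s=pose();Rs=Rm@F;cc=c+Rs@[-.035,0,.009]
for k in 'ab':
    A=g[k];p=g[k+'p'];q=(A-cc)@Rs;h=(A-BAR)@RC
    m=(q[...,0]<-.07)&(q[...,0]>-.2)&(abs(q[...,1])<.05)&(abs(q[...,2])<.03)&(A[...,2]>.06)&(h[...,0]>-.03)
    print(k,m.sum(),'scale frame | bar frame mm')
    X=np.hstack([q[m],h[m]])*1000; X=X[np.argsort(X[:,0])]
    print(np.round(X[:60:max(1,len(X)//40)]).astype(int).tolist())
    m2=(q[...,0]<.1)&(q[...,0]>-.08)&(abs(q[...,1])<.025)&(abs(q[...,2])<.02)
    Y=q[m2]*1000; print('case',m2.sum(),np.percentile(Y,[2,50,98],axis=0).round(1).tolist())
E
```

```text
a 29 scale frame | bar frame mm
[[-142, -6, 3, 24, -54, 0], [-140, -9, 4, 26, -57, 1], [-138, -8, 2, 28, -56, -2], [-137, -12, 6, 29, -60, 3], [-137, -11, 3, 29, -59, 0], [-133, -16, 6, 33, -65, 3], [-133, -17, 4, 33, -66, 0], [-129, -15, 6, 37, -64, 3], [-123, -18, 3, 43, -67, 0], [-121, -18, 6, 45, -67, 3], [-119, -17, 6, 48, -65, 2], [-119, -14, 5, 48, -63, 1], [-118, -18, 4, 49, -66, 0], [-110, -18, 2, 56, -66, -1], [-107, -18, 6, 59, -67, 2], [-105, -17, 5, 61, -65, 2], [-103, -14, -1, 64, -63, -4], [-102, -18, 4, 64, -66, 1], [-101, -15, 5, 65, -64, 2], [-100, -17, 1, 66, -65, -2], [-99, -14, 5, 67, -62, 2], [-99, -17, 4, 68, -65, 1], [-98, -15, 3, 68, -63, 0], [-98, -13, 0, 68, -62, -3], [-93, -14, 3, 73, -62, 0], [-71, -19, -6, 95, -67, -9], [-71, -19, -8, 95, -67, -12], [-71, -20, 12, 96, -68, 9], [-70, -19, -1, 96, -67, -4]]
case 570 [[-61.9, -23.9, -9.0], [52.3, -7.3, 10.4], [89.4, 17.8, 18.0]]
b 0 scale frame | bar frame mm
[]
case 435 [[14.8, -21.3, -7.5], [52.6, -0.3, 13.3], [93.0, 20.0, 18.7]]
```

{"op": "move_arm", "data": {
  "plan": [
    [[0.06,0.02,-0.02,0.02,0,0.05,1],[0.06,0,0,0,0,0,1],[0.06,0,0,0,0,0,1],[0.06,0,0,0,0,0,1],[0.06,0,0,0,0,0,1],[0.06,0,0,0,0,0,1],[0.06,0,0,0,0,0,1],[0.04,0,0,0,0,0,1],[0,0,0,0,0,0,1],[0,0,0,0,0,0,1]]
  ]
}}

```text
time: 11.6
tool_pos: [0.4924, -0.0284, 0.2204]
tool_rot: [0.238, 0.591, 0.748, -0.185]
contact_force: [-0.1, -0.3, -1.4]
gripper_width: 0.41
grasp_force: 60.9
```

```bash
python3 - <<'E'
from h import *
T=RC@F
go(BAR+RC@[.144,-.045,-.009],T);go(BAR+RC@[.144,0.002,-.009],T)
c,Rm,s=pose();print(s['contact_force'],s['joint_pos'])
a=grab('side');A=cloud(a);p=a['pixels'].astype(int);h=(A-BAR)@RC
m=(h[...,0]>-.042)&(h[...,0]<.05)&(abs(h[...,2])<.045)&(abs(h[...,1])<.09)
print((h[m]*1000)[::3].round().astype(int).tolist())
cv2.imwrite('pics/s4.png',cv2.resize(a['pixels'][120:240,180:310],(780,600),interpolation=2))
E
```

```text
turn/.15 [ 0.01  0.02 -0.04] shift after turn/.12 [ 0.029 -0.008  0.007] shift now axes/.12 [ 0.029 -0.009  0.007]
turn/.15 [ 0.01  0.02 -0.04] shift after turn/.12 [0.029 0.383 0.007] shift now axes/.12 [0.031 0.383 0.008]
[-0.09711426 -0.27210447 -1.40443711] [ 0.1165453  -0.28247021  2.02505438 -0.62391986  1.35874713  0.00565168]
[[-1, 3, 29], [-4, -3, 25], [6, 2, 25], [6, 1, 23], [5, 0, 20], [-3, 2, 15], [6, -2, 15], [3, -2, 12], [4, -3, 10], [4, -4, 8], [1, 5, 4], [7, 2, 3], [6, 2, 0], [3, 2, -3], [4, 0, -5], [4, 2, -9], [-18, -59, 6], [-14, -61, 4], [3, -58, 6], [6, -62, 5], [19, -58, 6], [19, -61, 4], [47, -62, 9], [45, -63, 4], [43, -62, -2]]
```

View pics/s4.png

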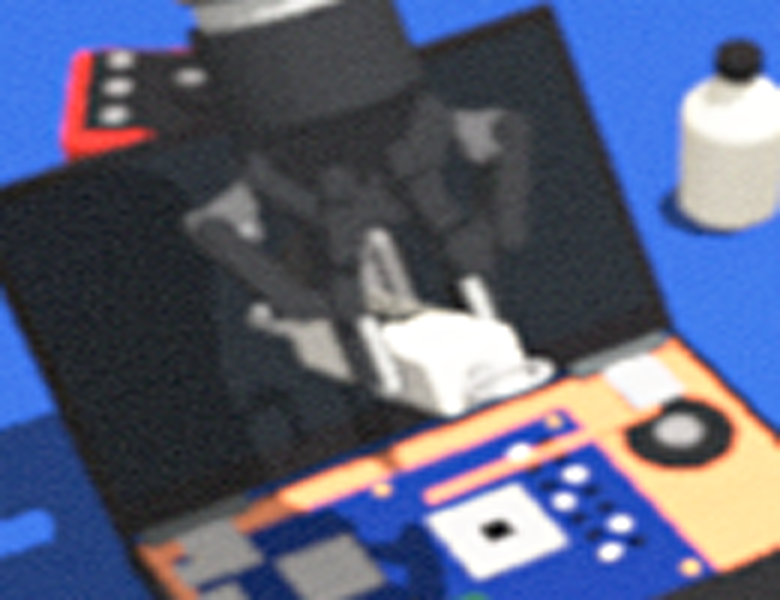

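The handle sits near (380,265) and the hook's shank is beside it near (265,318). The depth data matches the expected geometry to within 2 mm. Next I'll slide the hook in sideways.

{"op": "move_arm", "data": {
  "plan": [
    [[0.03,0,0.008,0,0.02,-0.04,1],[0,0.05,0,0,0,0,1],[0,0.05,0,0,0,0,1],[0,0.05,0,0,0,0,1],[0,0.05,0,0,0,0,1],[0,0.05,0,0,0,0,1],[0,0.05,0,0,0,0,1],[0,0.05,0,0,0,0,1],[0,0.03,0,0,0,0,1],[0,0,0,0,0,0,1]]
  ]
}}

```text
time: 12.9
tool_pos: [0.5362, -0.0151, 0.2173]
tool_rot: [0.236, 0.589, 0.75, -0.185]
contact_force: [-0.4, 0.0, -2.2]
gripper_width: 0.407
grasp_force: 60.9
```

```bash
python3 - <<'E'
from h import *
T=RC@F
go(BAR+RC@[.144,0.002,-.009],T);go(BAR+RC@[.171+.02,0.002,-.009],T)
c,Rm,s=pose();print(RC.T@s['contact_force'])
E
```

```text
turn/.15 [ 0.01 -0.01  0.  ] shift after turn/.12 [-0.003  0.003 -0.002] shift now axes/.12 [-0.003  0.003 -0.002]
turn/.15 [ 0.01 -0.01  0.  ] shift after turn/.12 [-0.394  0.003 -0.002] shift now axes/.12 [-0.394  0.002 -0.002]
[-1.37184591 -0.36663955 -1.7433639 ]
```

{"op": "move_arm", "data": {
  "plan": [
    [[-0.04,0,0,0,0,0,1],[-0.05,0,0,0,0,0,1],[-0.05,0,0,0,0,0,1],[-0.05,0,0,0,0,0,1],[-0.05,0,0,0,0,0,1],[-0.05,0,0,0,0,0,1],[-0.05,0,0,0,0,0,1],[-0.05,0,0,0,0,0,1],[0,0,0,0,0,0,1],[0,0,0,0,0,0,1]]
  ]
}}

```text
time: 14.15
tool_pos: [0.545, -0.0522, 0.2438]
tool_rot: [0.236, 0.589, 0.75, -0.185]
contact_force: [-0.4, 2.7, -3.4]
gripper_width: 0.407
grasp_force: 60.7
```

```bash
python3 - <<'E'
from h import *
T=RC@F
go(BAR+RC@[.171+.048,0.002,-.009],T)
c,Rm,s=pose();print(RC.T@s['contact_force'],RC.T@(c-BAR))
a=grab('side')
cv2.imwrite('pics/s5.png',cv2.resize(a['pixels'][130:240,190:310],(780,600),interpolation=2))
E
```

```text
turn/.15 [ 0.01 -0.01  0.  ] shift after turn/.12 [-0.241  0.004 -0.003] shift now axes/.12 [-0.241  0.004 -0.004]
[-4.13120767  0.28796834 -1.21708791] [ 0.19008516  0.00149372 -0.00937686]
```

View pics/s5.png

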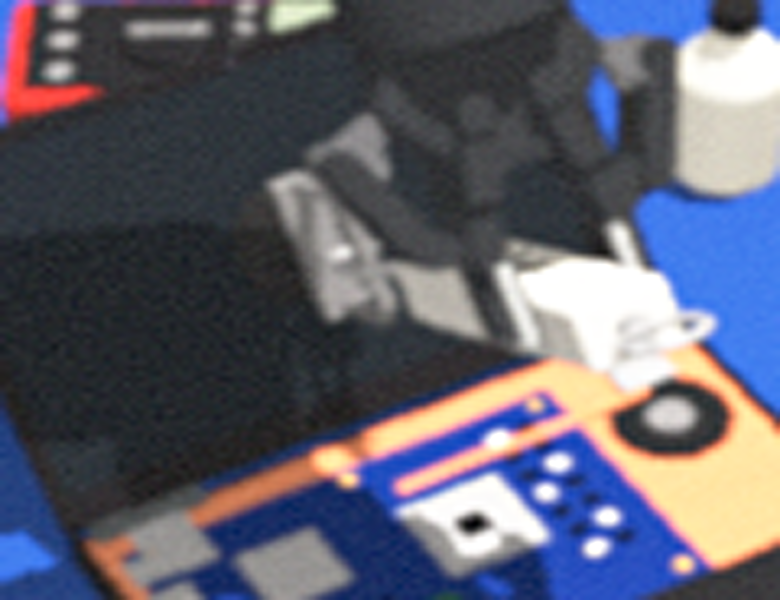

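The hook is engaged on the bar near (345,255). The force along the pull has risen by about 2.8 N, against an estimated draw of about 18 mm. Next I'll pull to the 8 N line.

{"op": "move_arm", "data": {
  "plan": [
    [[-0.03,0,0,0,0,0,1],[-0.03,0,0,0,0,0,1],[-0.03,0,0,0,0,0,1],[-0.03,0,0,0,0,0,1],[-0.03,0,0,0,0,0,1],[-0.03,0,0,0,0,0,1],[-0.03,0,0,0,0,0,1],[-0.03,0,0,0,0,0,1],[0,0,0,0,0,0,1],[0,0,0,0,0,0,1]]
  ]
}}

```text
time: 15.45
tool_pos: [0.5504, -0.0748, 0.2597]
tool_rot: [0.235, 0.589, 0.751, -0.185]
contact_force: [1.0, 7.1, -7.0]
gripper_width: 0.407
grasp_force: 60.6
```

```bash
python3 - <<'E'
from h import *
c,Rm,s=pose();print(RC.T@(c-BAR))
L=[]
for i in range(6):
    a=grab('side');L.append(RC.T@manip.state()['contact_force'])
print(np.round(L,2).tolist(),np.mean(L,0))
# lifter/bar and the face's readings
A=cloud(a);h=(A-BAR)@RC
m=(h[...,0]>-.01)&(h[...,0]<.012)&(abs(h[...,2])<.035)&(abs(h[...,1])<.012)
print('bar',np.median(h[m]*1000,axis=0),m.sum(), np.percentile(h[m][:,0]*1000,[50,90]))
l=(abs(h[...,1])<.13)&(abs(h[...,2])<.09)&(abs(h[...,0]+.068)<.01);print('lid n mm',np.median(h[l][:,0])*1000)
E
```

```text
[ 0.21822808  0.00140045 -0.00967432]
[[-8.74, 2.52, -2.65], [-8.69, 2.37, -2.17], [-9.02, 0.44, -1.88], [-8.99, 1.42, -1.34], [-8.54, 3.03, -2.21], [-8.94, 2.49, -2.06]] [-8.82146307  2.04546349 -2.05212224]
bar [2.9886578 0.0348345 3.8010055] 87 [2.9886578  6.72707377]
lid n mm -66.76526790440519
```

{"op": "move_arm", "data": {
  "plan": [
    [[-0.01,0,0,0,0,0,1],[0,0,0,0,0,0,1],[0,0,0,0,0,0,1],[0,0,0,0,0,0,1],[0,0,0,0,0,0,1],[0,0,0,0,0,0,1],[0,0,0,0,0,0,1],[0,0,0,0,0,0,1],[0,0,0,0,0,0,1],[0,0,0,0,0,0,1]]
  ]
}}

```text
time: 17.0
tool_pos: [0.5506, -0.0756, 0.2603]
tool_rot: [0.235, 0.589, 0.751, -0.185]
contact_force: [0.6, 7.4, -6.5]
gripper_width: 0.408
grasp_force: 60.6
```

{"op": "move_arm", "data": {
  "plan": [
    [[0,0,0,0,0,0,1],[0,0,0,0,0,0,1],[0,0,0,0,0,0,1],[0,0,0,0,0,0,1],[0,0,0,0,0,0,1],[0,0,0,0,0,0,1],[0,0,0,0,0,0,1],[0,0,0,0,0,0,1],[0,0,0,0,0,0,1],[0,0,0,0,0,0,1]]
  ]
}}

```text
time: 18.25
tool_pos: [0.5506, -0.0756, 0.2603]
tool_rot: [0.235, 0.589, 0.751, -0.185]
contact_force: [0.4, 7.0, -6.2]
gripper_width: 0.406
grasp_force: 60.6
```

```bash
python3 - <<'E'
from h import *
c,Rm,s=pose();print(RC.T@(c-BAR),RC.T@s['contact_force'],s['joint_pos'])
go(BAR+RC@[.144,0.002,-.009],RC@F)
# scale direction & pointer: case points in tool frame
a=grab('side');A=cloud(a);cc=c+Rm@F@[-.035,0,.009];q=(A-cc)@(Rm@F)
m=(q[...,0]<-.08)&(q[...,0]>-.21)&(abs(q[...,1])<.03)&(abs(q[...,2])<.015)&(((A-BAR)@RC)[...,0]>-.04)
print((q[m]*1000)[np.argsort(q[m][:,0])].round().astype(int)[::2].tolist())
E
```

```text
[ 0.21924916  0.00137583 -0.00971832] [-9.08797256  2.01346396 -1.21515831] [ 0.01011065 -0.19100609  1.87994056 -0.60727391  1.34277708 -0.12180974]
turn/.15 [ 0.   -0.02  0.01] shift after turn/.12 [ 0.627  0.005 -0.006] shift now axes/.12 [ 0.627  0.006 -0.004]
[[-192, -7, 4], [-187, 6, 5], [-187, -10, 3], [-186, -6, 5], [-185, -8, 3], [-184, -2, 11], [-184, 7, 5], [-182, 1, -3], [-181, -3, -13], [-181, 3, 13], [-181, 3, 4], [-180, -2, 15], [-180, -2, 7], [-180, 8, 5], [-179, 2, -3], [-179, -5, 8], [-179, -1, 12], [-178, 7, 3], [-177, -2, -12], [-177, 0, 1], [-176, 0, 3], [-174, -18, 3], [-172, -15, 5], [-169, 9, 3], [-168, -14, 5], [-162, -17, 2], [-158, -15, 4], [-153, -18, 3], [-148, -18, 1], [-145, -11, -1], [-144, -18, 5], [-143, -15, 1], [-142, -11, 5], [-140, -7, 3], [-139, -4, 5], [-136, -9, 2], [-134, -7, 2], [-131, -5, 1], [-130, -5, 4], [-126, -4, 4], [-121, -4, 2], [-115, -3, 5]]
```

The bend of the hook reads -192 mm, against -146 mm at home. That puts the pull at about 46–48 mm, and it was held for over 2.5 s. Now I'll ease off and unhook.

{"op": "move_arm", "data": {
  "plan": [
    [[0.07,0,0,0,0,0,1],[0.07,0,0,0,0,0,1],[0.07,0,0,0,0,0,1],[0.07,0,0,0,0,0,1],[0.07,0,0,0,0,0,1],[0.07,0,0,0,0,0,1],[0.07,0,0,0,0,0,1],[0.07,0,0,0,0,0,1],[0.06,0,0,0,0,0,1],[0,0,0,0,0,0,1]]
  ]
}}

```text
time: 19.55
tool_pos: [0.5362, -0.0167, 0.2182]
tool_rot: [0.236, 0.589, 0.751, -0.185]
contact_force: [0.6, -0.6, -1.5]
gripper_width: 0.408
grasp_force: 60.9
```

```bash
python3 - <<'E'
from h import *
c,Rm,s=pose();print(RC.T@(c-BAR),RC.T@s['contact_force'])
E
```

```text
[ 0.14549941  0.00136519 -0.00935518] [-0.22014468  0.46840217 -1.65762241]
```

{"op": "move_arm", "data": {
  "plan": [
    [[0.01,0,0,0,0,0,1],[0,-0.05,0,0,0,0,1],[0,-0.06,0,0,0,0,1],[0,-0.06,0,0,0,0,1],[0,-0.06,0,0,0,0,1],[0,-0.06,0,0,0,0,1],[0,-0.06,0,0,0,0,1],[0,-0.06,0,0,0,0,1],[0,-0.06,0,0,0,0,1],[0,0,0,0,0,0,1]]
  ]
}}

```text
time: 20.8
tool_pos: [0.4811, -0.0296, 0.218]
tool_rot: [0.237, 0.589, 0.75, -0.185]
contact_force: [0.1, 0.8, -2.1]
gripper_width: 0.41
grasp_force: 60.9
```

{"op": "move_arm", "data": {
  "plan": [
    [[-0.05,0,0,0,0,0,1],[-0.1,0,0,0,0,0,1],[-0.2,0,0,0,0,0,1],[-0.2,0,0,0,0,0,1],[-0.2,0,0,0,0,0,1],[-0.2,0,0,0,0,0,1],[-0.2,0,0,0,0,0,1],[-0.2,0,0,0,0,0,1],[-0.1,0,0,0,0,0,1],[0,0,0,0,0,0,1]]
  ]
}}

```text
time: 22.05
tool_pos: [0.5154, -0.1687, 0.3184]
tool_rot: [0.237, 0.59, 0.75, -0.185]
contact_force: [-0.5, 0.2, -2.2]
gripper_width: 0.41
grasp_force: 60.9
```

```bash
python3 - <<'E'
from h import *
c,Rm,s=pose();print(c,RC.T@(c-BAR),s['contact_force'])
go(np.array([.514,-.352,.20]),Rz(-10.9)@F)
E
```

```text
[ 0.51543221 -0.16873508  0.31841506] [ 0.31991887 -0.054829   -0.00922083] [-0.4614397   0.1787069  -2.23564533]
turn/.15 [-2.31  3.62 -7.37] shift after turn/.12 [-0.277 -1.502  0.987] shift now axes/.12 [-0.648 -0.374  1.657]
```

{"op": "move_arm", "data": {
  "plan": [
    [[0,0,0,-0.23,0.36,-0.74,1],[0,0,0,-0.23,0.36,-0.74,1],[0,0,0,-0.23,0.36,-0.74,1],[0,0,0,-0.23,0.36,-0.74,1],[0,0,0,-0.23,0.36,-0.74,1],[0,0,0,-0.23,0.36,-0.74,1],[0,0,0,-0.23,0.36,-0.74,1],[0,0,0,-0.23,0.36,-0.74,1],[0,0,0,-0.23,0.36,-0.74,1],[0,0,0,-0.23,0.36,-0.74,1]]
  ]
}}

```text
time: 23.3
tool_pos: [0.5151, -0.1675, 0.317]
tool_rot: [-0.002, 0.09, 0.996, -0.001]
contact_force: [0.3, -0.1, -1.9]
gripper_width: 0.407
grasp_force: 60.8
```

{"op": "move_arm", "data": {
  "plan": [
    [[-0.03,-0.15,0.1,0,0,0,1],[-0.03,-0.15,0.1,0,0,0,1],[-0.03,-0.15,0.1,0,0,0,1],[-0.03,-0.15,0.1,0,0,0,1],[-0.03,-0.15,0.1,0,0,0,1],[-0.03,-0.15,0.1,0,0,0,1],[-0.03,-0.15,0.1,0,0,0,1],[-0.03,-0.15,0.1,0,0,0,1],[-0.03,-0.15,0.1,0,0,0,1],[0,-0.15,0.1,0,0,0,1]]
  ]
}}

```text
time: 24.55
tool_pos: [0.514, -0.3525, 0.1975]
tool_rot: [-0.001, 0.092, 0.996, -0.002]
contact_force: [-0.6, 0.0, -1.9]
gripper_width: 0.409
grasp_force: 60.9
```

```bash
python3 - <<'E'
from h import *
c,Rm,s=pose();print(c,s['contact_force'])
go(np.array([.514,-.352,.05]),Rz(-10.9)@F)
a=grab('side');A=cloud(a);Rs=Rm@F;cc=c+Rs@[-.035,0,.009];q=(A-cc)@Rs
m=(q[...,0]<.13)&(q[...,0]>-.2)&(abs(q[...,1])<.015)&(abs(q[...,2])<.03)
X=q[m]*1000
for lo,hi in((-160,-80),(-72,-40),(-40,0),(0,15),(50,72),(80,120)):
    k=(X[:,0]>lo)&(X[:,0]<hi); print(lo,hi,k.sum(),np.percentile(X[k][:,2],[50,90]) if k.any() else '')
print(X[:,0].min(),X[:,0].max())
E
```

```text
[ 0.51396697 -0.35253704  0.19749129] [-0.62685676  0.01781133 -1.91200493]
turn/.15 [-0.02 -0.01  0.04] shift after turn/.12 [1.000e-03 4.000e-03 1.229e+00] shift now axes/.12 [-0.     0.009  1.229]
-160 -80 152 [3.78193534 5.58015756]
-72 -40 271 [15.73965558 17.58039373]
-40 0 345 [15.93265517 17.56025787]
0 15 128 [16.24780004 17.72617004]
50 72 109 [15.38172069 17.19385065]
80 120 103 [3.3137146  6.04582285]
-143.56664196519952 115.58121068204932
```

{"op": "move_arm", "data": {
  "plan": [
    [[0,0,0.13,-0.02,-0.01,0.04,1],[0,0,0.14,0,0,0,1],[0,0,0.15,0,0,0,1],[0,0,0.15,0,0,0,1],[0,0,0.15,0,0,0,1],[0,0,0.15,0,0,0,1],[0,0,0.15,0,0,0,1],[0,0,0.1,0,0,0,1],[0,0,0.1,0,0,0,1],[0,0,0,0,0,0,1]]
  ]
}}

```text
time: 25.85
tool_pos: [0.5135, -0.351, 0.0507]
tool_rot: [-0.0, 0.095, 0.995, 0.0]
contact_force: [-1.0, -0.4, -2.4]
gripper_width: 0.409
grasp_force: 60.8
```

```bash
python3 - <<'E'
from h import *
go(np.array([.514,-.352,.006]),Rz(-10.9)@F)
E
```

```text
turn/.15 [ 0.   -0.01 -0.  ] shift after turn/.12 [-0.006 -0.007  0.373] shift now axes/.12 [-0.006 -0.007  0.373]
```

{"op": "move_arm", "data": {
  "plan": [
    [[0,0,0.07,0,0,0,1],[0,0,0.07,0,0,0,1],[0,0,0.06,0,0,0,1],[0,0,0.05,0,0,0,1],[0,0,0.04,0,0,0,1],[0,0,0.03,0,0,0,1],[0,0,0.02,0,0,0,1],[0,0,0.02,0,0,0,1],[0,0,0.01,0,0,0,1],[0,0,0,0,0,0,1]]
  ]
}}

```text
time: 27.1
tool_pos: [0.514, -0.3515, 0.0075]
tool_rot: [0.0, 0.095, 0.995, -0.0]
contact_force: [0.3, -0.6, -2.3]
gripper_width: 0.408
grasp_force: 60.8
```

{"op": "move_arm", "data": {
  "plan": [
    [[0,0,0.01,0,0,0,1],[0,0,0.005,0,0,0,1],[0,0,0.004,0,0,0,1],[0,0,0,0,0,0,1],[0,0,0,0,0,0,1],[0,0,0,0,0,0,1],[0,0,0,0,0,0,1],[0,0,0,0,0,0,1],[0,0,0,0,0,0,1],[0,0,0,0,0,0,1]]
  ]
}}

```text
time: 28.35
tool_pos: [0.5141, -0.3515, 0.0053]
tool_rot: [0.0, 0.095, 0.995, -0.0]
contact_force: [-0.8, 1.0, 0.7]
gripper_width: 0.411
grasp_force: 61.1
```

{"op": "move_arm", "data": {
  "plan": [
    [[0,0,0,0,0,0,0.5],[0,0,0,0,0,0,0.3],[0,0,0,0,0,0,0.1],[0,0,0,0,0,0,0],[0,0,0,0,0,0,0],[0,0,0,0,0,0,0],[0,0,0,0,0,0,0],[0,0,0,0,0,0,0],[0,0,0,0,0,0,0],[0,0,0,0,0,0,0]]
  ]
}}

```text
time: 29.6
tool_pos: [0.5141, -0.3516, 0.0053]
tool_rot: [0.0, 0.095, 0.995, -0.0]
contact_force: [-0.6, -0.4, -0.6]
gripper_width: 1.001
grasp_force: 0.0
```

{"op": "move_arm", "data": {
  "plan": [
    [[0,0,-0.05,0,0,0,0],[0,0,-0.1,0,0,0,0],[0,0,-0.2,0,0,0,0],[0,0,-0.2,0,0,0,0],[0,0,-0.2,0,0,0,0],[0,0,-0.2,0,0,0,0],[0,0,-0.2,0,0,0,0],[0,0,-0.2,0,0,0,0],[0,0,-0.1,0,0,0,0],[0,0,0,0,0,0,0]]
  ]
}}

```text
time: 30.85
tool_pos: [0.5145, -0.3518, 0.1808]
tool_rot: [0.001, 0.095, 0.995, -0.001]
contact_force: [-0.2, -0.1, -0.8]
gripper_width: 1.002
grasp_force: 0.0
```

```bash
python3 - <<'E'
from h import *
a=grab('side','pics/end.png');A=cloud(a)
m=(A[...,2]>0.008)&(A[...,2]<.05)&(A[...,0]>.25)&(A[...,0]<.65)&(A[...,1]<-.2)&(A[...,1]>-.5)&(a['pixels'].min(-1)>90)
c=A[m];print(m.sum(),c.mean(0),np.percentile(c[:,2],[50,95]))
h=(A-BAR)@RC;l=(abs(h[...,1])<.13)&(abs(h[...,2])<.09)&(abs(h[...,0]+.068)<.01);print('lid',np.median(h[l][:,0])*1000)
E
```

```text
1529 [ 0.47215084 -0.34741861  0.0263701 ] [0.02896773 0.03290967]
lid -66.70826928955937
```

View pics/end.png

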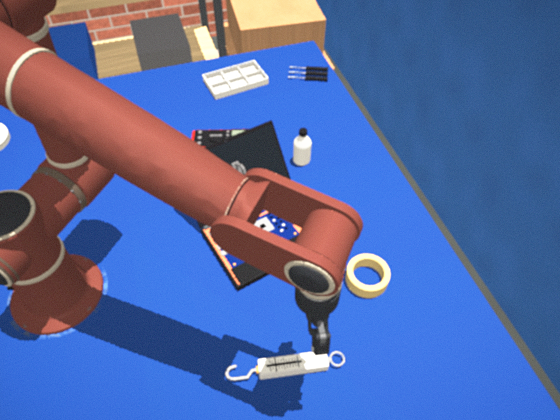

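The scale is lying flat and face up at about (292,365), well clear of the laptop. The pointer and hook are home, and the bottle and tape roll haven't moved. I'll hand the job in.

```bash
python3 -c "
from plant import manip
print(manip.job_done())"
```

```text
the job is handed in; nothing more can be done
None
```

The hinges held: I pulled square out to about 8 N (46–48 mm of draw, measured rather than read off the pointer) for over two seconds and the screen did not turn. The scale is unhooked and lying flat, face up and clear of the laptop; the job is handed in, but no verdict came back.

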